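# Turn the cruet stand to bring the salt to its pointer

## Task

Bring the salt shaker round to the pointer of the revolving cruet stand: gently push the arms of its top handle with a fingertip until the shaker stands right in line with the pointer on the foot. Leave the jars standing and touch neither them nor the tray, and do not disturb the other things on the worktop.

Things in the scene. Friction and masses are not known exactly. Their poses are not given: they have to be found in the camera images.
- stand_foot: Fixed foot of the revolving cruet stand, a dark steel disc 160 mm across, 16 mm high. Origin: centre of its underside, on the upright turning axis. A flat pointer tongue (22 mm wide, 10 mm high, with an arrow tip) sticks out along its own -x axis to 138 mm from the axis; its last 28 mm show from above beyond the tray. It points roughly towards the robot (within 0.6 rad).
- turntable (a joint): Turning angle, rad, of the wooden tray (220 mm across, standing surface 25 mm up, wire rim to 37 mm; not to be touched), spindle and handle together, growing counter-clockwise seen from above; turns both ways, over a full turn. It has no spring: light friction (0.06 N m, about 1 N at the arms) stops it where it is left. At 0 one handle arm lies along the foot's -x axis, above the pointer.
- handle (a point): Three-armed steel handle; this point lies on the turning axis, 180 mm above the worktop, and turns with it. Hub 36 mm across, 167 to 194 mm above the worktop. Three level round arms, 12 mm thick, centre line 180 mm above the worktop, reach 85 mm from the axis and end in 18 mm balls centred at 90 mm; 120 degrees apart, the first along its own -x. Jar tops: at most 132 mm up.
- salt_shaker: Salt shaker, the job's object: slim small glass shaker with a grey domed, perforated cap, 44 mm across, 90 mm high, the lowest of the three on the tray. Loose on the tray, centre about 68 mm from the turning axis. Origin: centre of its underside.
- spice_c: Spice jar, slim straight cylinder with a flat-topped screw cap, 45 mm across, 106 mm high, loose on the tray, centre about 68 mm from the axis. Origin: centre of its underside.
- jam_jar: Jam jar, the widest on the tray: 65 mm across, 94 mm high, flat wide lid; loose, centre about 68 mm from the axis. Origin: centre of its underside. The three stand 120 degrees apart round the spindle, in any order.
- mug_tea: Mug with a handle, 81 mm across, 101 mm high, loose on the worktop to the right of the stand; a bystander. Origin: centre of its underside.
- lemon: Lemon, 71x53x51 mm, loose on the worktop to the left of the stand; a bystander. Origin: its underside.
- onion: Onion, 82 mm across, 94 mm high, loose on the worktop to the left of the stand; a bystander. Origin: its underside.
Not all that is in view belongs to the job. What is shaped like the spice_c but purple or turquoise is not meant.

How it is judged (in metres and radians):
On the way, in this order (a step that is already met when the one before it is completed fails the run):
1. a finger pushes the handle (contact force between the fingers and turntable above 0.3 N), for 0.05 s.
2. the salt shaker comes into line with the pointer (y of salt_shaker in the frame of stand_foot between -0.022 and 0.022 m and x of salt_shaker in the frame of stand_foot below -0.04 m), for 0.1 s.
At the end, for the whole second after the job is handed in: The salt shaker's centre is within 22 mm to either side of the line of the pointer, on the pointer's side of the axis; the tray is at rest and all three jars stand upright (within 0.15 rad) on it (all of step 2 and velocity of joint turntable between -0.05 and 0.05 rad/s and angle between each of salt_shaker, spice_c, jam_jar's own z axis and vertical below 0.15 rad and horizontal distance between each of salt_shaker, spice_c, jam_jar and stand_foot below 0.1 m and z of salt_shaker in the frame of stand_foot between 0.015 and 0.035 m and linear speed of each of salt_shaker, spice_c, jam_jar below 0.02 m/s and z of spice_c in the frame of stand_foot between 0.015 and 0.035 m and z of jam_jar in the frame of stand_foot between 0.015 and 0.035 m); the robot touches nothing.
It fails at once if the robot touches the tray or a jar on it (over 0.5 N) (contact force between any of the arm, the fingers and salt_shaker above 0.5 N or contact force between any of the arm, the fingers and spice_c above 0.5 N or contact force between any of the arm, the fingers and jam_jar above 0.5 N or contact force between any of the arm, the fingers and turntable_c0 above 0.5 N).
It fails at once if a jar is lifted off the tray or tipped over (z of any of salt_shaker, spice_c, jam_jar in the frame of stand_foot above 0.04 m or angle between any of salt_shaker, spice_c, jam_jar's own z axis and vertical above 0.5 rad).
It fails at once if the tray is spun instead of gently turned (over 2.5 rad/s) (velocity of joint turntable above 2.5 rad/s or velocity of joint turntable below -2.5 rad/s).
It fails at once if the handle is pushed with more than 25 N (contact force between any of the fingers, the arm and turntable above 25 N).
It fails at once if mug, lemon or onion is moved more than 20 mm (distance of any of mug_tea, lemon, onion from where it was at the start of the episode above 0.02 m).
It also fails if it takes over 72 s, if anything falls off the work surface, if the arm or the gripper's body presses on something with over 40 N, if the wrist force passes 120 N, or if a joint passes its speed limit or range.

## Robot

A 7-joint arm with a two-finger parallel gripper is mounted at the origin on a cart in front of the work surface, level with it; the furniture and walls round the work are solid. World frame = base frame: x ahead of the robot, y to its left, z up, the work surface at z = 0. Lengths are in mm, angles in rad, forces in N, time in s.
With the tool pointing down it reaches from about 400 to 850 mm from the base axis. Payload 4.4 kg.
Tool frame: the origin (TCP) lies midway between the tips of the shut fingers; the grasp point (between the pads) lies 19 mm behind it; z points along the fingers, y is the line along which they close (so a half turn about z gives the same grasp; the last joint's range is limited). The gripper opens to 94 mm and grips with 3 to 60 N. Pads are 16 mm wide; open, the fingers measure 119 mm over their backs; the gripper's body (75 mm by 177 mm) begins 78 mm behind the grasp point.
Start: joints at [1.063, 0.628, 0.038, 1.517, -0.027, 0.996, -0.02], TCP at [277.948, -587.591, 205.478] pointing down, gripper open.
Joint ranges: [-3.06, 3.06], [-0.37, 2.12], [-1.25, 1.32], [0.18, 2.47], [-1.1, 4.24], [0.23, 1.98], [-2.94, 2.94]. Speed limits (rad/s): [2.57, 2.57, 3.14, 3.14, 3.14, 3.14, 3.14].

## Interface

Orientations are given as a unit quaternion [w, x, y, z].
In Python, from rig import env gives the robot as it stands.
- The arm moves only by the tool apply_moves, never from a script. Its argument "steps" is a list that holds one entry, the list of rows, each a list of 7 numbers: the shift along the tool's x, y, z in mm, then the turn, a rotation vector about the tool's x, y, z in rad, then the finger opening in mm, from 0 to 94. In form: [[[x, y, z, wx, wy, wz, fingers], ...]]. A call has exactly 8 rows; each row shifts and turns the commanded pose from where the row before left it, along the tool's axes as they then stand; what a row does not reach is not made up. A row lasts 1/12 s, in which the tool goes at most 41.7 mm and 7.16 degrees, less where a joint would pass 70% of its speed; a pose out of reach is approached as far as the arm can. A call is refused whole if a number of a shift passes 41.7 or a number of a turn 0.125, either way. A call with a gripper value outside its range is refused whole. The fingers move at their own pace and stop on an object; the grip force is fixed at half the most. Time passes only in rows, so rows that do not move let the fingers close, or fill a call up. It gives the time, the measured TCP pose, the force, the opening and the grip force at its end, in the units of the state.
- env.read_state(): the state, without advancing time (a new reading comes with each control period).
- env.snapshot(name): name is "scene" or "top" or "wrist"; returns a dict with "pixels" (384x512x3 uint8, blue, green, red), "z_map" (384x512 float32, mm along the optical axis (not along the pixel's ray), 0 where there is no reading), "fx", "fy", "cx", "cy" (pixels), "dist_coeffs" ([k1, k2, p1, p2, k3] as OpenCV has them; the pictures are not rectified), "position" and "rotation" of the camera in the world. Camera axes: x right, y down, z forward; pixel columns grow to the right and rows downward; lengths in mm; the calibration is good to about 2 mm. A picture is of the moment at which its call begins.
- env.finish_job(): hands the job in; it is judged then, once.
The state is a dict: "time_s": time; "joint_pos": joint angles; "joint_velocities": joint speeds; "joint_torque": joint torques, N m; "tcp_pos": TCP position; "orientation": TCP orientation; "ft_force": force on the tool from outside, world axes, zero at the start; "wrist_torque": the same for the moment, N m; "finger_gap": finger opening in mm; "finger_force": force on a finger pad.
Only numpy, scipy, OpenCV 4.12 (cv2) and the standard library are available. Lean on these libraries where they do the work, as an engineer would, in place of code of your own. Each camera call takes 0.05 s, during which the arm holds its last target. There are 200 camera calls.

## Working session

There is one attempt and no reset: what is moved stays moved. The work goes in short steps, Python scripts to look and compute and a tool call to move; the robot and the scene stay as the last step left them, time stands still between calls to the robot, and variables do not carry over. Pictures are saved under pics/ and viewed, at most 10 in all, crops included, and the job is handed in when it is done.

Besides the shell and the picture viewer there is one more tool, called after "Call:" as name(argument=value, ...), one argument or row to a line, values as JSON. apply_moves: Moves the arm, as the interface text tells. Its arguments: {"type":"object","properties":{"steps":{"type":"array"}},"required":["steps"]}

```bash
mkdir -p pics; cat > h.py <<'E'
import numpy as np, cv2
from rig import env
def snap(n,f):
    s=env.snapshot(n); cv2.imwrite(f,s["pixels"]); return s
def world(s,full=False):
    h,w=s["z_map"].shape
    u,v=np.meshgrid(np.arange(w),np.arange(h))
    K=np.array([[s["fx"],0,s["cx"]],[0,s["fy"],s["cy"]],[0,0,1.]])
    p=cv2.undistortPoints(np.stack([u,v],-1).reshape(-1,1,2).astype(float),K,np.array(s["dist_coeffs"],float)).reshape(h,w,2)
    z=s["z_map"][...,None]
    c=np.concatenate([p*z,z],-1)
    R=np.array(s["rotation"]); 
    if R.shape!=(3,3):
        from scipy.spatial.transform import Rotation as Ro
        R=Ro.from_quat([R[1],R[2],R[3],R[0]]).as_matrix()
    W=c@R.T+np.array(s["position"]); W[s["z_map"]==0]=np.nan
    return W
E
python3 - <<'E'
from h import *
st=env.read_state(); print({k:st[k] for k in("time_s","tcp_pos","orientation","finger_gap")})
for n in("top","scene"):
    s=snap(n,f"pics/{n}0.png"); print(n,s["position"],s["rotation"])
    np.save(f"{n}.npy",world(s))
E
```

```text
{'time_s': 0.0, 'tcp_pos': array([ 277.6007402 , -587.01070956,  204.60138329]), 'orientation': array([-8.85425577e-04,  9.75704464e-01,  2.19088929e-01, -2.38594005e-04]), 'finger_gap': 93.8801590999167}
top [-121.97636445  -88.89931325 1783.18472224] [-0.14081031  0.73856764 -0.6474271   0.12461319]
scene [-308.20185209  620.75021501  772.05667476] [ 0.22331943 -0.38268591  0.78480296 -0.43331771]
```

View pics/top0.png

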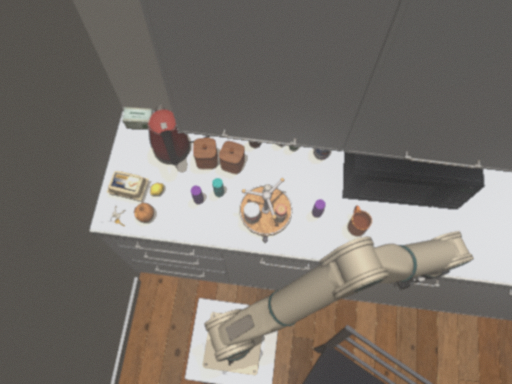

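View pics/scene0.png

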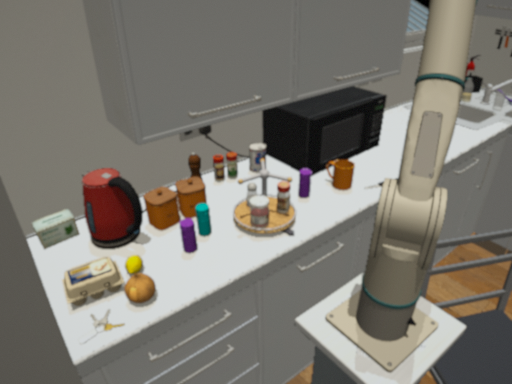

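The top view shows the stand at about (266,210), with the pointer tip near (265,238). The purple cans are at (197,194) and (319,208), and the mug is at (360,222). In the scene view the stand is at (265,210). Next I'll zoom in and measure.

```bash
python3 - <<'E'
from h import *
a=cv2.imread("pics/top0.png")[170:250,225:305]; b=cv2.imread("pics/scene0.png")[160:240,225:305]
cv2.imwrite("pics/crop0.png",np.hstack([cv2.resize(x,(400,400),interpolation=cv2.INTER_CUBIC) for x in(a,b)]))
for n,(x,y) in(("top",(266,211)),("scene",(265,215))):
    W=np.load(n+".npy"); sub=W[y-50:y+50,x-50:x+50].reshape(-1,3); 
    img=cv2.imread(f"pics/{n}0.png"); 
    hsv=cv2.cvtColor(img,cv2.COLOR_BGR2HSV)[y-50:y+50,x-50:x+50].reshape(-1,3)
    # handle: z 160..200
    m=(sub[:,2]>165)&(sub[:,2]<200); P=sub[m]; print(n,"handle",m.sum(),P[:,:2].min(0),P[:,:2].max(0))
    t=(sub[:,2]>15)&(sub[:,2]<45)&(hsv[:,0]>5)&(hsv[:,0]<25)&(hsv[:,1]>90)
    T=sub[t]; (c,r)=cv2.minEnclosingCircle(T[:,:2].astype(np.float32)); print("tray",t.sum(),c,r)
    for p in np.c_[P.round()][::max(1,len(P)//25)]: print(p)
E
```

```text
top handle 264 [ 451.16249565 -114.04477885] [620.24133438  40.92394676]
tray 753 (542.9918823242188, -54.25439453125) 102.35195922851562
[ 619. -102.  184.]
[ 612. -106.  182.]
[ 601. -100.  185.]
[588. -82. 180.]
[578. -83. 183.]
[567. -69. 185.]
[564. -65. 182.]
[545.  17. 191.]
[561. -70. 181.]
[544.   9. 187.]
[552. -51. 187.]
[540.   5. 187.]
[543. -33. 191.]
[541.  -3. 177.]
[541. -41. 189.]
[538. -26. 182.]
[540. -64. 190.]
[539. -68. 183.]
[529. -46. 180.]
[523. -55. 186.]
[517. -67. 185.]
[505. -72. 186.]
[494. -73. 185.]
[480. -79. 190.]
[471. -84. 183.]
[458. -85. 188.]
[451. -86. 184.]
scene handle 288 [449.44682145 -96.77199789] [595.09613211  47.01201696]
tray 867 (644.9629516601562, -56.28413391113281) 217.5913848876953
[595. -84. 178.]
[566. -70. 183.]
[536. -59. 191.]
[543. -39. 188.]
[539. -36. 187.]
[540. -32. 184.]
[512. -60. 186.]
[528. -44. 182.]
[501. -67. 185.]
[532. -30. 181.]
[513. -61. 178.]
[547.   3. 183.]
[537. -35. 174.]
[508. -60. 177.]
[476. -79. 184.]
[537.   2. 183.]
[525. -46. 171.]
[476. -75. 182.]
[549.  36. 186.]
[539.   0. 178.]
[474. -78. 179.]
[547.  41. 186.]
[540.   4. 175.]
[452. -97. 178.]
[458. -81. 177.]
[541.  27. 176.]
[539.  44. 175.]
```

View pics/crop0.png

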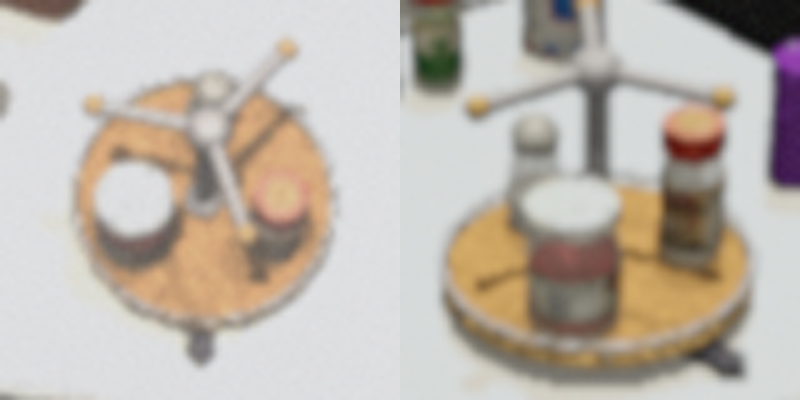

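The left crop (top view) shows the salt's grey dome at (212,88), on the far side. The handle balls are at (288,48), (93,104) and (248,233), the jam lid at (135,200), the spice jar at (282,198) and the pointer at (200,345). I'll cast rays onto planes at the right heights.

```bash
cat >> h.py <<'E'
from scipy.spatial.transform import Rotation as Ro
def ray(s,px,z):
    K=np.array([[s["fx"],0,s["cx"]],[0,s["fy"],s["cy"]],[0,0,1.]])
    p=cv2.undistortPoints(np.array(px,float).reshape(-1,1,2),K,np.array(s["dist_coeffs"],float)).reshape(-1,2)
    q=s["rotation"]; R=Ro.from_quat([q[1],q[2],q[3],q[0]]).as_matrix()
    d=np.c_[p,np.ones(len(p))]@R.T; o=np.array(s["position"]); t=(z-o[2])/d[:,2]
    return (o+d*t[:,None])[:,:2]
E
python3 - <<'E'
from h import *
s=snap("top","pics/top1.png")
f=lambda l,ox=225,oy=170:[((x+.5)/5-.5+ox,(y+.5)/5-.5+oy) for x,y in l]
B=ray(s,f([(288,48),(93,104),(248,233)]),180); C=B.mean(0)
print("balls",B,"centre",C,"r",np.linalg.norm(B-C,axis=1),"ang",np.degrees(np.arctan2(*(B-C).T[::-1])))
hub=ray(s,f([(209,125)]),194);print("hub",hub)
# tray ellipse centre: rim of tray approx
g=cv2.cvtColor(s["pixels"],cv2.COLOR_BGR2HSV)
m=cv2.inRange(g,(5,70,100),(25,255,255)); m[:170]=0;m[250:]=0;m[:,:235]=0;m[:,297:]=0
m=cv2.morphologyEx(m,cv2.MORPH_OPEN,np.ones((3,3)))
c=np.vstack(cv2.findContours(m,0,2)[0]); h=cv2.convexHull(c)[:,0].astype(float)
print("tray",cv2.minEnclosingCircle(ray(s,h,28).astype(np.float32)))
for n,p,z in(("tip",(200,363),8),("mid",(201,340),8),("salt",(212,85),112),("jam",(135,198),119),("spice",(282,196),131)):
    P=ray(s,f([p]),z)[0]; d=P-C; print(n,P,np.linalg.norm(d),np.degrees(np.arctan2(d[1],d[0])))
s=env.snapshot("scene")
B=ray(s,f([(588,5-0),(477-400,104),(724-400,97)],225,160),180); print("scene balls2,3",B[1:])
for n,p,z in(("salt",(133,132),107),("jam",(172,205),119),("spice",(292,125),131),("tip",(340,365),8),("hub",(198,62),188)):
    P=ray(s,f([p],225,160),z)[0]; d=P-C; print(n,P,np.linalg.norm(d),np.degrees(np.arctan2(d[1],d[0])))
E
```

```text
balls [[ 616.31376103 -106.78667373]
 [ 549.71366565   36.5579446 ]
 [ 460.81469518  -93.37963025]] centre [542.28070729 -54.53611979] r [90.61464248 91.39681306 90.25258685] ang [ -35.21342309   85.33519838 -154.50789821]
hub [[538.2688285  -54.11492177]]
tray ((542.175048828125, -53.53887939453125), 102.69246673583984)
tip [406.65451352 -67.97771574] 136.29064875265524 -174.34003190310614
mid [426.12860852 -66.41050521] 116.75748831290208 -174.16285411938918
salt [607.16956801 -50.53120338] 65.0123342270464 3.531794231760418
jam [500.32424022  -2.41876553] 66.9071277529709 128.83539700727968
spice [ 512.50548927 -116.27790854] 68.54642284911604 -115.74587009459054
scene balls2,3 [[551.01258774  35.0072571 ]
 [458.95175954 -91.67811942]]
salt [600.49686564 -44.52821843] 59.07012089734222 9.75433601249403
jam [495.22958567   3.27629727] 74.53914147182216 129.14070943051445
spice [ 507.6720393  -108.63176374] 64.21914507480227 -122.60981656255244
tip [408.86129269 -67.83354161] 134.0804296576729 -174.3083367598922
hub [534.34357742 -49.74615602] 9.27047913955979 148.8895166764736
```

The axis is at about (542,-54), the pointer points to -174°, and the salt is at about +5°. It needs about +180° counter-clockwise, so I'll push the arm that lies at 85° along the near side. I'll travel there first, raised and with the fingers shut.

Call:
apply_moves(
  steps=[
    [[22,-17,-5,0,0,0,0],[22,-17,-5,0,0,0,0],[22,-17,-5,0,0,0,0],[22,-17,-5,0,0,0,0],[22,-17,-5,0,0,0,0],[22,-17,-5,0,0,0,0],[22,-17,-5,0,0,0,0],[22,-17,-5,0,0,0,0]],
  ],
)

```text
time_s: 0.87
tcp_pos: [379.3, -388.0, 245.7]
orientation: [-0.0, 0.976, 0.219, -0.0]
ft_force: [1.2, -0.5, 0.6]
finger_gap: 44.1
finger_force: 0.0
```

Call:
apply_moves(
  steps=[
    [[22,-17,0,0,0,0,0],[22,-17,0,0,0,0,0],[22,-17,0,0,0,0,0],[22,-17,0,0,0,0,0],[22,-17,0,0,0,0,0],[22,-17,0,0,0,0,0],[22,-17,0,0,0,0,0],[22,-17,0,0,0,0,0]],
  ],
)

```text
time_s: 1.53
tcp_pos: [480.2, -189.9, 245.5]
orientation: [-0.0, 0.976, 0.219, -0.0]
ft_force: [0.3, -0.8, 0.2]
finger_gap: 0.2
finger_force: 0.0
```

Call:
apply_moves(
  steps=[
    [[22,-17,0,0,0,0,0],[22,-17,0,0,0,0,0],[22,-17,0,0,0,0,0],[22,-17,0,0,0,0,0],[22,-17,0,0,0,0,0],[22,-17,0,0,0,0,0],[22,-17,0,0,0,0,0],[22,-17,0,0,0,0,0]],
  ],
)

```text
time_s: 2.2
tcp_pos: [581.1, 8.2, 245.4]
orientation: [0.0, 0.976, 0.219, -0.0]
ft_force: [-0.3, -0.2, -0.9]
finger_gap: 0.8
finger_force: 0.0
```

Call:
apply_moves(
  steps=[
    [[0,0,10,0,0,0,0],[0,0,10,0,0,0,0],[0,0,10,0,0,0,0],[0,0,10,0,0,0,0],[0,0,10,0,0,0,0],[0,0,10,0,0,0,0],[0,0,10,0,0,0,0],[0,0,10,0,0,0,0]],
  ],
)

```text
time_s: 2.87
tcp_pos: [580.7, 6.5, 164.4]
orientation: [0.0, 0.976, 0.219, -0.0]
ft_force: [-0.3, -1.0, 0.1]
finger_gap: 0.5
finger_force: 0.0
```

```bash
python3 - <<'E'
from h import *
snap("scene","pics/scene1.png")
C=np.array([542.3,-54.]);T=np.array([[.904,.4275],[.4275,-.904]])
a=np.radians(58+4*np.arange(49)); r=np.full(49,72.)
P=C+np.c_[np.cos(a),np.sin(a)]*r[:,None]
print(env.read_state()["tcp_pos"])
D=(np.diff(P,axis=0)@T.T).round(1)
for k in range(0,48,8): print(58+4*k,P[k].round(),D[k:k+8].tolist())
E
```

```text
[579.30321463   6.56569327 162.55321062]
58 [580.   7.] [[-2.9, -4.1], [-3.1, -3.9], [-3.4, -3.7], [-3.7, -3.4], [-3.9, -3.2], [-4.1, -2.9], [-4.3, -2.6], [-4.5, -2.3]]
90 [542.  18.] [[-4.6, -2.0], [-4.7, -1.7], [-4.8, -1.3], [-4.9, -1.0], [-5.0, -0.6], [-5.0, -0.3], [-5.0, 0.1], [-5.0, 0.4]]
122 [504.   7.] [[-5.0, 0.8], [-4.9, 1.1], [-4.8, 1.4], [-4.7, 1.8], [-4.6, 2.1], [-4.4, 2.4], [-4.2, 2.7], [-4.0, 3.0]]
154 [478. -22.] [[-3.8, 3.3], [-3.6, 3.5], [-3.3, 3.8], [-3.0, 4.0], [-2.8, 4.2], [-2.5, 4.4], [-2.1, 4.5], [-1.8, 4.7]]
186 [471. -62.] [[-1.5, 4.8], [-1.2, 4.9], [-0.8, 5.0], [-0.5, 5.0], [-0.1, 5.0], [0.2, 5.0], [0.6, 5.0], [0.9, 4.9]]
218 [486. -98.] [[1.3, 4.9], [1.6, 4.8], [1.9, 4.6], [2.3, 4.5], [2.6, 4.3], [2.9, 4.1], [3.1, 3.9], [3.4, 3.7]]
```

View pics/scene1.png

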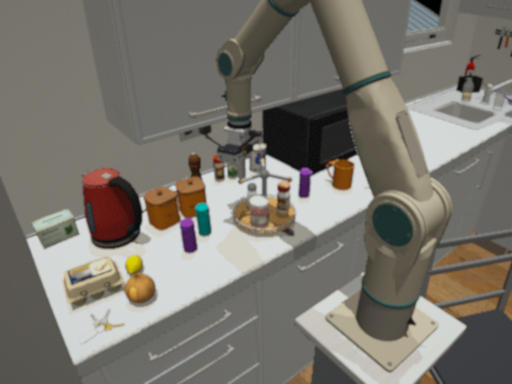

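The fingertip is at about (242,178), left of and behind the handle hub at (264,178), and it's clear of everything. I'll start pushing.

Call:
apply_moves(
  steps=[
    [[-2.9,-4.1,0,0,0,0,0],[-3.1,-3.9,0,0,0,0,0],[-3.4,-3.7,0,0,0,0,0],[-3.7,-3.4,0,0,0,0,0],[-3.9,-3.2,0,0,0,0,0],[-4.1,-2.9,0,0,0,0,0],[-4.3,-2.6,0,0,0,0,0],[-4.5,-2.3,0,0,0,0,0]],
  ],
)

```text
time_s: 3.58
tcp_pos: [542.4, 17.9, 165.8]
orientation: [0.0, 0.976, 0.219, 0.0]
ft_force: [1.4, -0.6, -0.0]
finger_gap: 0.5
finger_force: 0.5
```

```bash
python3 - <<'E'
from h import *
snap("top","pics/top2.png");s=env.read_state(); print(s["tcp_pos"],s["ft_force"])
a=cv2.imread("pics/top2.png")[170:250,225:305]
b=snap("scene","pics/scene2.png")["pixels"][150:240,210:310]
cv2.imwrite("pics/crop2.png",np.hstack([cv2.resize(a,(400,400),interpolation=2),cv2.resize(b,(400,400),interpolation=2)]))
E
```

```text
[540.92669868  17.94136911 165.63152817] [-1.98369891 -0.04177837 -0.83089842]
```

View pics/crop2.png

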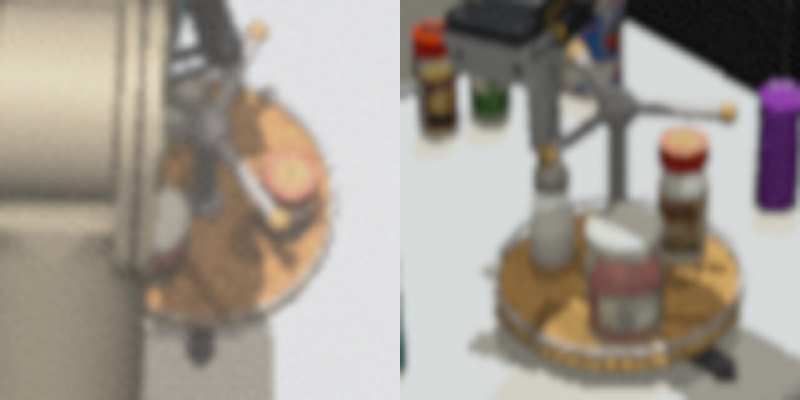

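The handle has turned about 20° counter-clockwise, and the ball is now at (548,155) in the scene crop, next to the finger. The jars are standing, so I'll keep going.

Call:
apply_moves(
  steps=[
    [[-4.6,-2.0,0,0,0,0,0],[-4.7,-1.7,0,0,0,0,0],[-4.8,-1.3,0,0,0,0,0],[-4.9,-1.0,0,0,0,0,0],[-5.0,-0.6,0,0,0,0,0],[-5.0,-0.3,0,0,0,0,0],[-5.0,0.1,0,0,0,0,0],[-5.0,0.4,0,0,0,0,0]],
  ],
)

```text
time_s: 4.35
tcp_pos: [504.3, 6.8, 165.6]
orientation: [-0.0, 0.976, 0.219, 0.0]
ft_force: [1.7, -0.1, 1.2]
finger_gap: 0.3
finger_force: 0.7
```

Call:
apply_moves(
  steps=[
    [[-5.0,0.8,0,0,0,0,0],[-4.9,1.1,0,0,0,0,0],[-4.8,1.4,0,0,0,0,0],[-4.7,1.8,0,0,0,0,0],[-4.6,2.1,0,0,0,0,0],[-4.4,2.4,0,0,0,0,0],[-4.2,2.7,0,0,0,0,0],[-4.0,3.0,0,0,0,0,0]],
  ],
)

```text
time_s: 5.02
tcp_pos: [477.7, -22.9, 165.5]
orientation: [-0.0, 0.976, 0.219, -0.0]
ft_force: [1.5, 0.9, -0.2]
finger_gap: 0.3
finger_force: 0.6
```

Call:
apply_moves(
  steps=[
    [[-3.8,3.3,0,0,0,0,0],[-3.6,3.5,0,0,0,0,0],[-3.3,3.8,0,0,0,0,0],[-3.0,4.0,0,0,0,0,0],[-2.8,4.2,0,0,0,0,0],[-2.5,4.4,0,0,0,0,0],[-2.1,4.5,0,0,0,0,0],[-1.8,4.7,0,0,0,0,0]],
  ],
)

```text
time_s: 5.68
tcp_pos: [471.0, -62.1, 165.4]
orientation: [-0.0, 0.976, 0.219, -0.0]
ft_force: [0.1, 1.7, 0.1]
finger_gap: 0.3
finger_force: 0.5
```

Call:
apply_moves(
  steps=[
    [[-1.5,4.8,0,0,0,0,0],[-1.2,4.9,0,0,0,0,0],[-0.8,5.0,0,0,0,0,0],[-0.5,5.0,0,0,0,0,0],[-0.1,5.0,0,0,0,0,0],[0.2,5.0,0,0,0,0,0],[0.6,5.0,0,0,0,0,0],[0.9,4.9,0,0,0,0,0]],
  ],
)

```text
time_s: 6.35
tcp_pos: [486.0, -99.0, 165.4]
orientation: [-0.0, 0.976, 0.219, -0.0]
ft_force: [0.7, 1.8, 0.4]
finger_gap: 0.4
finger_force: 0.6
```

```bash
python3 - <<'E'
from h import *
a=snap("top","pics/top3.png")["pixels"][170:250,225:305];s=env.read_state(); print(s["tcp_pos"],s["ft_force"])
b=snap("scene","pics/scene3.png")["pixels"][150:240,210:310]
cv2.imwrite("pics/crop3.png",np.hstack([cv2.resize(a,(400,400),interpolation=2),cv2.resize(b,(400,400),interpolation=2)]))
E
```

```text
[ 486.88064457 -100.06974979  165.4719594 ] [ 0.48660373 -0.78191564 -0.60645603]
```

View pics/crop3.png

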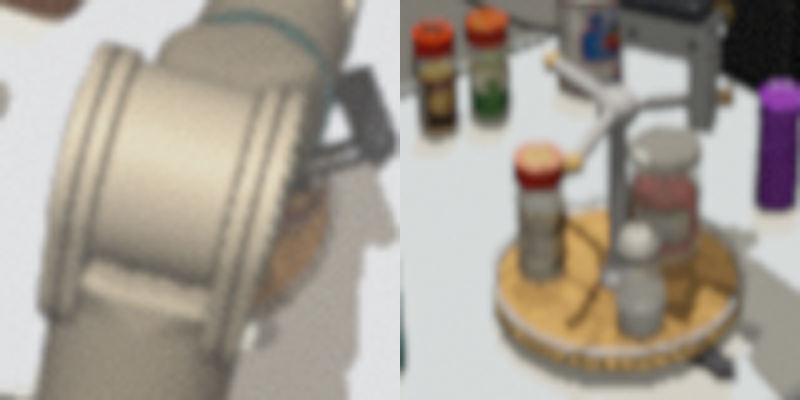

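The scene crop shows the salt cap at (638,238), short of the pointer at (712,362), and the handle balls at (552,60), (572,162) and (723,97). I'll work out the remaining angle.

```bash
cat > m.py <<'E'
from h import *
def meas(balls,salt,s):
    f=lambda l:[((x-400+.5)/4-.5+210,(y+.5)/4.444-.5+150) for x,y in l]
    C=np.array([542.3,-54.]); B=ray(s,f(balls),180)-C
    print("balls",B.round(),np.degrees(np.arctan2(B[:,1],B[:,0])).round(1))
    S=ray(s,f([salt]),107)[0]-C; print("salt",S,np.degrees(np.arctan2(S[1],S[0])))
    J=ray(s,f([(712,362)]),8)[0]-C; print("ptr",J,np.degrees(np.arctan2(J[1],J[0])))
E
python3 - <<'E'
from m import *
s=env.snapshot("scene"); meas([(552,60),(572,162),(723,97)],(638,238),s)
W=world(s); # salt top depth
u,v=int((638-400)/4+210),int(238/4.444+150); print(W[v-2:v+3,u].round())
E
```

```text
balls [[ 90.  -1.]
 [-45.  79.]
 [-48. -74.]] [  -0.6  119.4 -123. ]
salt [-64.81328226  30.0575459 ] 155.12020636608693
ptr [-116.96734591   -6.61209271] -176.76454797570813
[[484. -29. 110.]
 [ nan  nan  nan]
 [474. -20. 111.]
 [469. -17. 111.]
 [468. -16. 108.]]
```

The salt has about 28° still to go.

Call:
apply_moves(
  steps=[
    [[1.3,4.9,0,0,0,0,0],[1.6,4.8,0,0,0,0,0],[1.9,4.6,0,0,0,0,0],[2.3,4.5,0,0,0,0,0],[2.6,4.3,0,0,0,0,0],[2.2,3.1,0,0,0,0,0],[1.5,2.0,0,0,0,0,0],[1.5,2.0,0,0,0,0,0]],
  ],
)

```text
time_s: 7.17
tcp_pos: [512.6, -119.6, 165.4]
orientation: [0.0, 0.976, 0.219, -0.0]
ft_force: [-0.1, 0.8, -0.2]
finger_gap: 0.5
finger_force: 0.5
```

```bash
python3 - <<'E'
from h import *
s=env.read_state(); print(s["tcp_pos"],s["ft_force"])
b=snap("scene","pics/scene4.png")["pixels"][150:240,210:310]
b=cv2.resize(b,(400,400),interpolation=2)
cv2.imwrite("pics/crop4.png",np.hstack([b*0,b]))
E
```

```text
[ 512.59402827 -119.63125762  165.43529347] [-0.13072578  0.78539761 -0.16702616]
```

View pics/crop4.png

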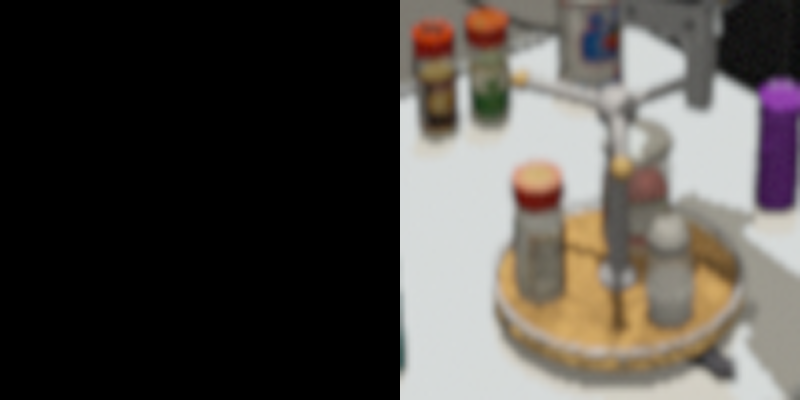

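The salt cap is now at (670,232), and the visible balls are at (520,78) and (621,166).

```bash
python3 - <<'E'
from m import *
s=env.snapshot("scene"); meas([(520,78),(621,166)],(670,230),s)
E
```

```text
balls [[ 83.  38.]
 [-73.  54.]] [ 24.5 143.7]
salt [-72.89357625   3.25109191] 177.44627044214195
ptr [-116.96734591   -6.61209271] -176.76454797570813
```

By angle, the handle has turned 178.5° in total, so the salt is within about 3° of the pointer. I'll back off, lift, clear the view and verify from above.

Call:
apply_moves(
  steps=[
    [[-3,-4,0,0,0,0,0],[-3,-4,0,0,0,0,0],[-3,-4,0,0,0,0,0],[-3,-4,0,0,0,0,0],[0,0,-20,0,0,0,0],[0,0,-20,0,0,0,0],[0,0,-20,0,0,0,0],[0,0,-20,0,0,0,0]],
  ],
)

```text
time_s: 7.93
tcp_pos: [494.0, -109.7, 246.4]
orientation: [-0.0, 0.976, 0.219, -0.0]
ft_force: [-0.3, -1.0, 0.2]
finger_gap: -0.0
finger_force: 0.0
```

Call:
apply_moves(
  steps=[
    [[-16,31,-3,0,0,0,0],[-16,31,-3,0,0,0,0],[-16,31,-3,0,0,0,0],[-16,31,-3,0,0,0,0],[-16,31,-3,0,0,0,0],[-16,31,-3,0,0,0,0],[-16,31,-3,0,0,0,0],[-16,31,-3,0,0,0,0]],
  ],
)

```text
time_s: 8.6
tcp_pos: [484.4, -390.2, 269.7]
orientation: [-0.0, 0.976, 0.219, 0.0]
ft_force: [1.7, 0.0, -0.0]
finger_gap: 0.3
finger_force: 0.0
```

```bash
python3 - <<'E'
from h import *
s=env.read_state(); print(s["tcp_pos"],s["ft_force"])
a=snap("top","pics/top5.png")["pixels"][170:250,225:305]
b=snap("scene","pics/scene5.png")["pixels"][150:240,210:310]
cv2.imwrite("pics/crop5.png",np.hstack([cv2.resize(a,(400,400),interpolation=2),cv2.resize(b,(400,400),interpolation=2)]))
E
```

```text
[ 484.35559393 -390.17568439  269.74206339] [ 1.72633086  0.01347543 -0.03640692]
```

View pics/crop5.png

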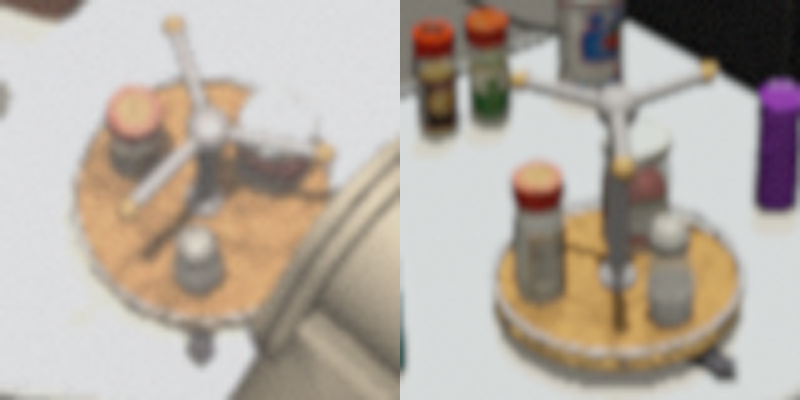

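In the top crop the salt cap is at (197,243) and the pointer is at (201,348). The jars are all standing.

```bash
python3 - <<'E'
from h import *
s=env.snapshot("top")
f=lambda l:[((x+.5)/5-.5+225,(y+.5)/5-.5+170) for x,y in l]
C=np.array([542.3,-54.])
B=ray(s,f([(174,26),(129,207),(325,153)]),180); print("centre",B.mean(0)); 
d=ray(s,f([(200,363)]),8)[0]-C; a=np.arctan2(d[1],d[0])
for p,z in(((197,243),108),((199,272),40)):
    q=ray(s,f([p]),z)[0]-C; print(q, "along",q@[np.cos(a),np.sin(a)],"side",q@[-np.sin(a),np.cos(a)])
E
```

```text
centre [541.94848849 -54.32520397]
[-68.81316376  -0.9395013 ] along 68.5470045867165 side -6.119013894408747
[-69.17508012  -4.21502788] along 69.24276643249806 side -2.897838137400616
```

The salt's centre is about 3–6 mm off the pointer line, well within 22 mm, and the arm is clear. I'll hand it in.

```bash
python3 -c "
from rig import env
print(env.finish_job())"
```

```text
the job is handed in; nothing more can be done
None
```

I turned the salt shaker round to the pointer, measured about 3–6 mm off its line (limit 22 mm), with all three jars upright and the arm clear, and handed the job in; it returned no verdict.

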